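# Take the thick cleaning roller out of its stand

## Robot

A 7-joint arm with a two-finger parallel gripper is mounted at the origin on the work surface. World frame = base frame: x ahead of the robot, y to its left, z up, the work surface at z = 0. Lengths are in m, angles in rad, forces in N, time in s.
With the tool pointing down it reaches from about 0.35 to 0.775 m from the base axis. Payload 3.1 kg.
Tool frame: the origin (TCP) lies at the centre of the arm's flange, where the gripper is bolted on; the fingertips stand 173 mm ahead of it and the grasp point (between the pads) lies manip.hold_point_z ahead of it (manip.hold_point_z is the distance from the TCP to the grasp point, in m); y points along the fingers, x is the direction in which the jaws open and shut, and the axes are right-handed (so a half turn about y gives the same grasp; the last joint's range is limited). The gripper opens to 85 mm and grips with 20 to 120 N. Pads are 22 mm wide; open, the fingers measure 114 mm over their backs; the gripper's body (76 mm by 85 mm) begins 54 mm behind the grasp point. The pads swing forward as they close: fully open they stand 13 mm farther back than shut.
Start: joints at [-1.304, 0.311, 0.014, 1.512, -0.004, 1.319, -0.027], TCP at [0.167, 0.524, 0.405] pointing down, gripper open.
Joint ranges: [-2.7, 2.7], [-0.3, 1.91], [-1.27, 1.3], [0.12, 2.57], [-1.44, 4.58], [0.2, 2.03], [-3.05, 3.05]. Speed limits (rad/s): [2.79, 2.79, 3.14, 3.14, 3.14, 3.14, 3.14].

## Interface

Orientations are given as a unit quaternion [x, y, z, w].
In Python, from plant import manip gives the robot as it stands.
- The arm moves only by the shell command python3 -m pendant 'ROWS' [OPENING] [FORCE]. ROWS is JSON, a list of rows, each an object of numbers: "tx", "ty", "tz": the shift along the tool's x, y, z in mm; "rx", "ry", "rz": the turn, a rotation vector about the tool's x, y, z in rad. A call has 1 to 5 rows; each row is the pose to reach, as a shift and turn from the pose commanded when the call began, along the tool's axes at that moment; what a row does not reach only later rows make up. A row lasts 1/10 s, in which the tool goes at most 50 mm and 8.59 degrees, less where a joint would pass 70% of its speed; a pose out of reach is approached as far as the arm can. A call with a gripper value outside its range is refused whole. OPENING is the closure, from -1 (fully open) to 1 (shut), so that 0 is half open, set as the call begins (- or left out, the last holds). The fingers move at their own pace and stop on an object; FORCE is the grip in N (left out, the last holds). Time passes only in rows, so rows that repeat a pose let the fingers close. It gives the time, the measured TCP pose, the force and the opening at its end, in the units of the state.
- manip.sense(): the state, without advancing time (a new reading comes with each control period).
- manip.camera(name): name is "scene" or "top" or "wrist"; returns (picture, depth): 420x560x3 uint8, red, green, blue; 420x560 float32, m along the optical axis (not along the pixel's ray), 0 where there is no reading.
- manip.camera_params(name): a dict with "fx", "fy", "cx", "cy" (pixels), "R" (3x3) and "t" (3): a world point X has camera coordinates R X + t; the wrist camera has in their place "mount" (4x4, takes a point from camera to tool coordinates, whose origin is the TCP and whose axes are the tool frame's). Camera axes: x right, y down, z forward; pixel columns grow to the right and rows downward; lengths in m; the calibration is good to about 2 mm. A picture is of the moment at which its call begins: read the wrist's pose just before it. camera_params takes no time and is no camera call.
- manip.finish_job(): hands the job in, once; it reports no verdict.
The state is a dict: "clock": time; "q": joint angles; "joint_velocities": joint speeds; "tau": joint torques, N m; "eef_pos": TCP position; "tcp_rot": TCP orientation; "wrist_force": force on the tool from outside, world axes, zero at the start; "ft_torque": the same for the moment, N m; "width": finger opening in m.
Only numpy, scipy, OpenCV 4.12 (cv2) and the standard library are available. Lean on these libraries where they do the work, as an engineer would, in place of code of your own. Each camera call takes 0.05 s, during which the arm holds its last target. There are 200 camera calls.

## Task

The thick rubber cleaning roller is due for washing. Flip the cam lever on its stand fully open, then lower the roller's axle out of the stand's slots and lay the roller gently in the low grey tray, lying lengthwise, with nothing sticking over the rim.

Things in the scene. Friction and masses are not known exactly. Their poses are not given: they have to be found in the camera images.
- stand: Fixed aluminium stand holding the THICK roller (a twin holds a slim 26 mm one: not wanted). Origin: centre of its 100 x 150 x 12 mm base, on the table; x points away from its open front, y along the axle to the lever side. Two 6 mm side plates at y = +-59 mm, 132 mm high, 112 mm clear between; nothing but the roller there above z = 45 mm. The axle sits at x = 0, z = 105 mm against a rear post.
- slot_mouth (a point): Mid-point, between the plates, of the slots' downward mouths: 25 mm ahead (-x) of the seated axle, z = 92 mm. From a ledge sloping back, the axle is raised 3 mm (bar above, 10 mm free), moved forward into the mouth (30 mm wide), lowered until its centre is below z = 82 mm (a lip hangs ahead, 40 to 48 mm from the seat, down to 92 mm), drawn forward past 65 mm from the seat, and is then free to lift.
- stand_lever (a joint): Cam lever, rad, on the outer face of the +y plate; pivot at x = -14, z = 126 mm of the stand, axis along its y. Near 0 (starts 0 to 0.2) it is shut: upright, leaning 0.26 rad to the front, its steel gate blocking the axle. Grows as its top is pushed back (+x) and down, about 4 N; stays where left. Stop at 1.75, almost level; fully open is over 1.4.
- lever_handle (a point): Centre of the lever's black paddle, 61 mm from the pivot, turning with it. Paddle 42 mm along the lever (40 to 82 mm from the pivot), 10 mm thick, 20 mm wide along the stand's y (y = 63 to 83 mm).
- stand_roller_center (a point): Centre of the thick roller: dark rubber cylinder, diameter 44 mm, 96 mm long, on a steel axle of diameter 10 mm and 142 mm overall length; 0.2 to 0.32 kg. Its y axis lies along the axle, about which it can turn. Grip it across its diameter from above, between the side plates.
- tray_in (a point): Centre of the inner floor (5 mm above the table) of the low grey open tray, fixed to the table: outside 150 mm (x) x 190 mm (y) x 28 mm high, walls and floor 5 mm. The roller lies in it along the tray's y.

How it is judged:
By the outcome, as a careful person would: the job done as asked, in the order asked, and still so for the second after the job is handed in, with the robot touching nothing.
It also fails if it takes over 56 s, if anything falls off the work surface, if the arm or the gripper's body presses on something with over 40 N, if the wrist force passes 120 N, or if a joint passes its speed limit or range.

## Working session

There is one attempt and no reset: what is moved stays moved. The work goes in short steps, Python scripts to look and compute and a shell command to move; the robot and the scene stay as the last step left them, time stands still between calls to the robot, and variables do not carry over. Pictures are saved under pics/ and viewed, about 8 in all and at most 12, crops included, and the job is handed in when it is done.

```bash
mkdir -p pics; ls; python3 - <<'E'
from plant import manip
import cv2,numpy as np
s=manip.sense();print({k:np.round(v,3) for k,v in s.items()},manip.hold_point_z)
ims=[]
for n in("scene","top"):
    p,d=manip.camera(n);np.savez(f"{n}0.npz",p=p,d=d);cv2.imwrite(f"pics/{n}0.png",p[:,:,::-1])
    print(n,{k:np.round(v,3).tolist() for k,v in manip.camera_params(n).items()})
print(manip.camera_params("wrist"))
E
```

```text
pics
{'clock': np.float64(0.0), 'q': array([-1.304,  0.312,  0.014,  1.513, -0.004,  1.319, -0.027]), 'joint_velocities': array([-0.   , -0.   , -0.001, -0.001, -0.   ,  0.   , -0.   ]), 'tau': array([ 1.0000e-03, -3.7991e+01,  1.4600e-01, -2.3059e+01,  1.2000e-02,
        1.3000e-02,  0.0000e+00]), 'eef_pos': array([0.167, 0.524, 0.404]), 'tcp_rot': array([ 0.571,  0.417, -0.418, -0.57 ]), 'wrist_force': array([ 0.011,  0.014, -0.075]), 'ft_torque': array([-0.009, -0.032, -0.04 ]), 'width': np.float64(0.085)} 0.1547
scene {'fx': 411.203, 'fy': 411.203, 'cx': 281.722, 'cy': 216.504, 'R': [[0.69, 0.724, 0.009], [0.59, -0.555, -0.586], [-0.42, 0.41, -0.81]], 't': [-0.397, -0.198, 1.22]}
top {'fx': 501.336, 'fy': 501.336, 'cx': 283.355, 'cy': 210.002, 'R': [[0.002, -1.0, 0.015], [-0.986, -0.005, -0.168], [0.168, -0.014, -0.986]], 't': [0.033, 0.508, 1.252]}
{'fx': 370.4112619948943, 'fy': 370.4112619948943, 'cx': 275.35567145575976, 'cy': 209.5515403063675, 'mount': array([[ 9.99999986e-01, -1.68820327e-04, -1.87916982e-05,
        -1.16829874e-04],
       [-3.27923039e-05, -3.00414016e-01,  9.53808900e-01,
         3.21379408e-02],
       [-1.66667620e-04, -9.53808886e-01, -3.00414017e-01,
         7.56254002e-02],
       [ 0.00000000e+00,  0.00000000e+00,  0.00000000e+00,
         1.00000000e+00]])}
```

View pics/top0.png

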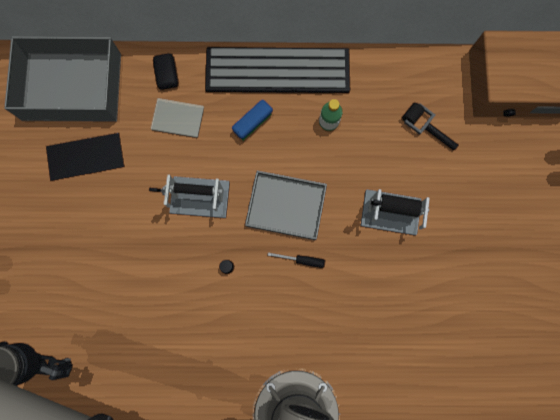

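View pics/scene0.png

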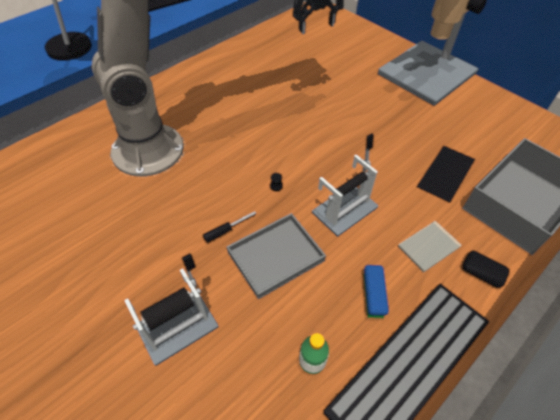

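Top view: the thick roller is at about (400,205) with its paddle near (377,203); the slim one is at (195,190), and the tray centre is at (286,206). Open fronts face the robot.

```bash
cat > h.py <<'E'
import numpy as np
from scipy.spatial.transform import Rotation as Ro
def cloud(d,c,pose=None):
    v,u=np.mgrid[:d.shape[0],:d.shape[1]]
    P=np.stack([(u-c["cx"])/c["fx"]*d,(v-c["cy"])/c["fy"]*d,d],-1)
    if pose is None: return (P-np.array(c["t"]))@np.array(c["R"])
    M=c["mount"];P=P@M[:3,:3].T+M[:3,3]
    return P@Ro.from_quat(pose[1]).as_matrix().T+pose[0]
E
python3 - <<'E'
from plant import manip
import cv2,numpy as np
from h import *
for n in("top","scene"):
    z=np.load(n+"0.npz");d=z["d"];p=z["p"].astype(int);C=cloud(d,manip.camera_params(n));
    ok=d>0
    print(n,"table z",np.median(C[...,2][ok&(abs(C[...,0]-.4)<.1)&(abs(C[...,1])<.1)]))
    grey=(p.max(-1)-p.min(-1)<35)|(p[...,2]>p[...,0])
    X,Y,Z=C[...,0],C[...,1],C[...,2]
    def rect(m,lab):
        m=cv2.morphologyEx(m.astype(np.uint8),cv2.MORPH_OPEN,np.ones((2,2)))
        k,l,st,_=cv2.connectedComponentsWithStats(m); 
        if k<2:return
        i=1+np.argmax(st[1:,4]);q=C[(l==i)][:,:2].astype(np.float32)
        print(lab,len(q),cv2.minAreaRect(q*1000), "Zmed",np.median(Z[l==i]))
    R=ok&(X>.3)&(X<.75)
    rect(R&(Y>-.12)&(Y<.12)&grey&(Z<.04)&(Z>-.01)&(X>.38)&(X<.62),"tray")
    S=R&(Y<-.12)&(Y>-.4)&(X>.4)&(X<.65)
    rect(S&grey&(Z>.004)&(Z<.03),"base")
    q=C[S&(Z>.085)];print("high n",len(q),q.min(0),q.max(0))
    dark=S&(p.max(-1)<60)&(Z>.06);rect(dark,"dark")
    b=S&(p.min(-1)>110)&(Z>.08);rect(b,"bright")
    print(C[b].mean(0) if b.any() else '')
    cv2.imwrite(f"pics/c{n}.png",cv2.resize(z["p"][:,:,::-1][(slice(150,270),slice(330,460)) if n=="top" else (slice(230,380),slice(100,240))],None,fx=4,fy=4,interpolation=cv2.INTER_CUBIC))
E
```

```text
top table z -9.937133672262662e-05
tray 4078 ((445.59564208984375, 36.38502502441406), (194.0491180419922, 312.8888854980469), 80.48567962646484) Zmed 0.004213046716271553
base 1094 ((447.18402099609375, -114.25729370117188), (158.82052612304688, 430.9967041015625), 23.047574996948242) Zmed 0.010557278829260087
high n 1091 [ 0.45109545 -0.3209904   0.08547616] [ 0.54321616 -0.16619451  0.2106756 ]
dark 761 ((431.70623779296875, -117.66893005371094), (86.3379898071289, 435.43292236328125), 28.546167373657227) Zmed 0.12214189587361596
bright 45 ((415.57470703125, -153.6248321533203), (30.13356590270996, 483.3880310058594), 29.090778350830078) Zmed 0.1281243081872221
[ 0.49664864 -0.25776261  0.12894488]
scene table z 0.0011289806433685337
tray 4414 ((703.18994140625, -73.25758361816406), (229.23092651367188, 596.5079345703125), 59.64119338989258) Zmed 0.005498585078213705
base 1343 ((693.8362426757812, -278.69818115234375), (150.3992156982422, 425.8896179199219), 81.82807922363281) Zmed 0.011791434866806977
high n 1833 [ 0.45279061 -0.32466471  0.08521588] [ 0.54483788 -0.16900654  0.20985623]
dark 1016 ((681.5377807617188, -308.277099609375), (103.28570556640625, 430.9217834472656), 72.73755645751953) Zmed 0.12203426188471475
bright 236 ((654.3734130859375, -242.46568298339844), (23.194475173950195, 521.648681640625), 70.26801300048828) Zmed 0.12930585897752905
[ 0.50750079 -0.25239026  0.1215801 ]
```

View pics/ctop.png

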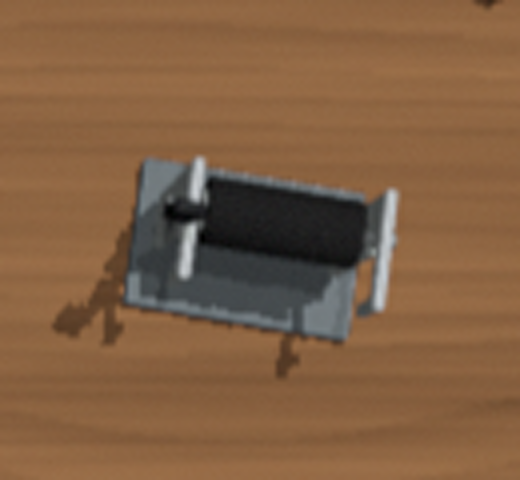

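```bash
python3 - <<'E'
from plant import manip
import cv2,numpy as np
from h import *
for n in("top","scene"):
    z=np.load(n+"0.npz");d=z["d"];p=z["p"].astype(int);C=cloud(d,manip.camera_params(n));
    X,Y,Z=C[...,0],C[...,1],C[...,2]
    grey=(p[...,0]-p[...,2]<25)
    def rect(m,lab):
        k,l,st,_=cv2.connectedComponentsWithStats(m.astype(np.uint8))
        i=1+np.argmax(st[1:,4]);m=(l==i)&m;q=C[m][:,:2].astype(np.float32)
        r=cv2.minAreaRect(q*1000);print(n,lab,len(q),np.round(r[0],1),np.round(r[1],1),round(r[2],1),"Z",np.round(np.percentile(Z[m],[5,50,95]),3))
    R=(d>0)&(X>.35)&(X<.65)
    rect(R&(Y>-.12)&(Y<.12)&grey&(Z<.04)&(Z>.002),"tray")
    rect(R&(Y>-.12)&(Y<.12)&grey&(Z<.035)&(Z>.022),"rim")
    S=R&(Y<-.13)&(Y>-.4)&(X>.4)
    rect(S&grey&(Z>.006)&(Z<.02),"base")
    rect(S&(p.max(-1)<70)&(Z>.095)&(Z<.135),"roller")
    rect(S&(Z>.15),"paddle")
    m=S&(Z>.15);print(C[m].mean(0),C[m].min(0),C[m].max(0))
    m=S&(p.min(-1)>90)&(Z>.10)&(Z<.14)
    k,l,st,_=cv2.connectedComponentsWithStats(m.astype(np.uint8))
    for i in range(1,k):
        if st[i,4]>25:
            q=C[(l==i)];print(" bright",st[i],np.round(q.mean(0),3),cv2.minAreaRect(q[:,:2].astype(np.float32)*1000))
E
```

```text
top tray 3120 [528.1  28.4] [192.  156.9] 79.0 Z [0.002 0.005 0.027]
top rim 243 [559.6  21. ] [189.   80.8] 78.9 Z [0.023 0.026 0.031]
top base 1035 [ 508.9 -251.7] [150.3 100.2] 80.5 Z [0.007 0.011 0.015]
top roller 705 [ 508.6 -251.8] [96.7 43.4] 80.4 Z [0.108 0.122 0.128]
top paddle 57 [ 499.  -175.8] [19.1  9.6] 81.3 Z [0.173 0.204 0.209]
[ 0.4985571  -0.17453695  0.1976593 ] [ 0.49412366 -0.18542715  0.15439749] [ 0.50455054 -0.16619451  0.2106756 ]
 bright [377 190   4  11  35] [ 0.531 -0.195  0.129] ((530.8226928710938, -195.6967315673828), (6.009995937347412, 25.620771408081055), 80.5687255859375)
 bright [422 198   8  30 110] [ 0.489 -0.308  0.128] ((487.6900329589844, -311.99273681640625), (13.822982788085938, 72.99119567871094), 80.72859954833984)
 bright [374 206   5  14  47] [ 0.487 -0.188  0.129] ((487.0235900878906, -188.74090576171875), (8.386096954345703, 31.16192626953125), 88.06695556640625)
scene tray 4245 [527.1  23.5] [188.2 150.4] 79.2 Z [0.003 0.006 0.028]
scene rim 527 [527.   23.5] [188.5 149.7] 79.4 Z [0.023 0.027 0.03 ]
scene base 1316 [ 515.1 -254.5] [148.2  91.5] 80.6 Z [0.009 0.012 0.015]
scene roller 1038 [ 514.3 -254.3] [93.8 37.1] 80.2 Z [0.105 0.123 0.128]
scene paddle 194 [ 502.7 -179.3] [20.7 14.1] 89.3 Z [0.159 0.191 0.208]
[ 0.50473459 -0.18058039  0.18876058] [ 0.49553003 -0.18978476  0.15018826] [ 0.50976387 -0.16900654  0.20985623]
 bright [180 269  21  36 232] [ 0.514 -0.194  0.125] ((509.27191162109375, -192.03335571289062), (23.05169105529785, 73.20330047607422), 70.0477294921875)
 bright [125 299  24  37 233] [ 0.498 -0.311  0.123] ((489.35174560546875, -312.99169921875), (72.70629119873047, 23.891891479492188), 1.2116777896881104)
```

```bash
cat >> h.py <<'E'
O=np.array([.5105,-.2522]);YS=np.radians(-9.5)   # stand
def s2w(x,y): c,s=np.cos(YS),np.sin(YS); return O+np.array([c*x-s*y,s*x+c*y])
def w2s(P): c,s=np.cos(YS),np.sin(YS); d=np.asarray(P)[...,:2]-O; return np.stack([c*d[...,0]+s*d[...,1],-s*d[...,0]+c*d[...,1]],-1)
def rows(xy,z,yaw,st=None):
    "TCP target -> tool shift mm and rotvec"
    from plant import manip
    s=st or manip.sense();R=Ro.from_quat(s["tcp_rot"])
    c,n=np.cos(yaw),np.sin(yaw)
    T=Ro.from_matrix(np.array([[c,n,0],[0,0,-1],[-n,c,0]]).T@np.eye(3)) if 0 else Ro.from_matrix(np.column_stack([[c,n,0],[0,0,-1],[-n,c,0]]))
    print("t",np.round(R.inv().apply(np.r_[xy,z]-s["eef_pos"])*1000,1),"r",np.round((R.inv()*T).as_rotvec(),3),"clk",s["clock"],"eef",np.round(s["eef_pos"],4),"F",np.round(s["wrist_force"],1))
E
python3 -m pendant '[{"tx":-20,"tz":-46,"ry":0.14},{"tx":-40,"tz":-92,"ry":0.28},{"tx":-60,"tz":-138,"ry":0.42},{"tx":-80,"tz":-184,"ry":0.56},{"tx":-100,"tz":-230,"ry":0.7}]' 1 40
python3 -c "
from h import *
rows([.40,.1],.404,YS); rows(s2w(-.085,.073),.40,YS)"
```

```text
t [-332.9    0.5 -350.7] r [ 0.002  1.428 -0.002] clk 0.1 eef [0.167  0.5237 0.4037] F [-0.6  0.6 -1.4]
t [-574.7    5.  -468.5] r [ 0.002  1.428 -0.002] clk 0.1 eef [0.167  0.5237 0.4037] F [-0.6  0.6 -1.4]schema error: expected keys tx, ty, tz, rx, ry, rz
```

```bash
python3 -m pendant '[{"tx":-20,"ty":0,"tz":-46,"rx":0,"ry":0.14,"rz":0},{"tx":-40,"ty":0,"tz":-92,"rx":0,"ry":0.28,"rz":0},{"tx":-60,"ty":0,"tz":-138,"rx":0,"ry":0.42,"rz":0},{"tx":-80,"ty":0,"tz":-184,"rx":0,"ry":0.56,"rz":0},{"tx":-100,"ty":0,"tz":-230,"rx":0,"ry":0.7,"rz":0}]' 1 40
python3 -c "
from h import *
rows([.40,.1],.404,YS); rows(s2w(-.085,.073),.40,YS)"
```

```text
clock: 0.6
eef_pos: [0.3563, 0.3577, 0.4044]
tcp_rot: [0.68, 0.194, -0.194, -0.68]
wrist_force: [0.2, 0.5, 0.4]
width: 0.0124
t [ -99.     0.4 -241.9] r [ 0.     0.722 -0.   ] clk 0.6 eef [0.3563 0.3577 0.4044] F [0.2 0.5 0.4]
t [-206.8    4.5 -488.3] r [ 0.     0.722 -0.   ] clk 0.6 eef [0.3563 0.3577 0.4044] F [0.2 0.5 0.4]
```

Tracking is good. Continue past the slim stand.

```bash
python3 -m pendant '[{"tx":-18,"ty":0,"tz":-45,"rx":0,"ry":0.144,"rz":0},{"tx":-37,"ty":0,"tz":-90,"rx":0,"ry":0.288,"rz":0},{"tx":-56,"ty":0,"tz":-135,"rx":0,"ry":0.432,"rz":0},{"tx":-75,"ty":0,"tz":-180,"rx":0,"ry":0.576,"rz":0},{"tx":-95,"ty":0,"tz":-228,"rx":0,"ry":0.722,"rz":0}]'
python3 -c "
from h import *
rows(s2w(-.085,.073),.40,YS)"
```

```text
clock: 1.1
eef_pos: [0.3957, 0.1158, 0.4044]
tcp_rot: [-0.705, 0.059, -0.058, 0.705]
wrist_force: [0.9, 0.4, 0.1]
width: -0.0
t [  88.8    4.3 -271.1] r [-0.  0. -0.] clk 1.1 eef [0.3957 0.1158 0.4044] F [0.9 0.4 0.1]
```

```bash
python3 -m pendant '[{"tx":5,"ty":0,"tz":-49,"rx":0,"ry":0,"rz":0},{"tx":10,"ty":0,"tz":-98,"rx":0,"ry":0,"rz":0},{"tx":15,"ty":0,"tz":-147,"rx":0,"ry":0,"rz":0},{"tx":20,"ty":0,"tz":-196,"rx":0,"ry":0,"rz":0},{"tx":25,"ty":0,"tz":-235,"rx":0,"ry":0,"rz":0}]'
python3 - <<'E'
from h import *
from plant import manip
import cv2
s=manip.sense();p,d=manip.camera("wrist");cv2.imwrite("pics/w1.png",p[:,:,::-1])
np.savez("w1.npz",p=p,d=d)
C=cloud(d,manip.camera_params("wrist"),(s["eef_pos"],s["tcp_rot"]));S=w2s(C)
m=(d>0)&(C[...,2]>.145)&(abs(S[...,0])<.06)&(S[...,1]>.05)&(S[...,1]<.1)
print(m.sum(), "paddle s", S[m].mean(0),S[m].min(0),S[m].max(0),"z",C[m][:,2].min(),C[m][:,2].max())
dark=(p.max(-1)<70)&(d>0)&(C[...,2]>.1)&(C[...,2]<.135)&(abs(S[...,0])<.06)&(abs(S[...,1])<.055)
print("roller",dark.sum(),S[dark].min(0),S[dark].max(0)) if dark.any() else 0
rows(s2w(-.085,.073),.345,YS)
E
```

```text
clock: 1.6
eef_pos: [0.3821, -0.1212, 0.4047]
tcp_rot: [-0.705, 0.057, -0.057, 0.705]
wrist_force: [0.3, 0.3, -0.2]
width: -0.0001
2340 paddle s [-0.02262067  0.07396626] [-0.02746098  0.06136851] [-0.01120288  0.08267054] z 0.14506936919166802 0.20805352074251715
roller 4002 [-0.02133356 -0.03394546] [0.017222  0.0475696]
t [ 63.1  60.4 -27.9] r [ 0.005 -0.006  0.002] clk 1.65 eef [ 0.3812 -0.1275  0.4052] F [-0.7 -4.5  0. ]
```

View pics/w1.png

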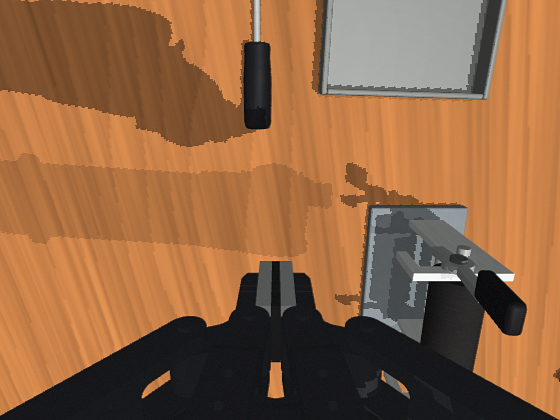

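The wrist view agrees with the top-view pose: the roller end is at y=+47.5 mm and the paddle front face at x≈-27 mm. Next I push the lever.

```bash
python3 -m pendant '[{"tx":40,"ty":20,"tz":-25,"rx":0,"ry":0,"rz":0},{"tx":65,"ty":45,"tz":-25,"rx":0,"ry":0,"rz":0},{"tx":78,"ty":47,"tz":-28,"rx":0,"ry":0,"rz":0},{"tx":78,"ty":47,"tz":-28,"rx":0,"ry":0,"rz":0},{"tx":78,"ty":47,"tz":-28,"rx":0,"ry":0,"rz":0}]'
python3 - <<'E'
from h import *
from plant import manip
s=manip.sense();print(w2s(s["eef_pos"]))
for x,z in((-.070,.185),(-.0395,.185),(-.0156,.185),(.0013,.178),(.0154,.167),(.0242,.155),(.028,.147),(.032,.138)): rows(s2w(x,.073),z+.173,YS)
E
```

```text
clock: 2.15
eef_pos: [0.4555, -0.1581, 0.3574]
tcp_rot: [0.705, -0.057, 0.056, -0.705]
wrist_force: [0.2, 1.1, 0.0]
width: 0.0001
[-0.06978586  0.08374397]
t [ -0.3  -0.5 -10.7] r [ 0.     0.006 -0.002] clk 2.15 eef [ 0.4555 -0.1581  0.3574] F [0.2 1.1 0. ]
t [ 30.2  -0.6 -10.9] r [ 0.     0.006 -0.002] clk 2.15 eef [ 0.4555 -0.1581  0.3574] F [0.2 1.1 0. ]
t [ 54.1  -0.6 -11.1] r [ 0.     0.006 -0.002] clk 2.15 eef [ 0.4555 -0.1581  0.3574] F [0.2 1.1 0. ]
t [ 71.    6.3 -11.1] r [ 0.     0.006 -0.002] clk 2.15 eef [ 0.4555 -0.1581  0.3574] F [0.2 1.1 0. ]
t [ 85.1  17.3 -11.2] r [ 0.     0.006 -0.002] clk 2.15 eef [ 0.4555 -0.1581  0.3574] F [0.2 1.1 0. ]
t [ 94.   29.3 -11.3] r [ 0.     0.006 -0.002] clk 2.15 eef [ 0.4555 -0.1581  0.3574] F [0.2 1.1 0. ]
t [ 97.8  37.3 -11.3] r [ 0.     0.006 -0.002] clk 2.15 eef [ 0.4555 -0.1581  0.3574] F [0.2 1.1 0. ]
t [101.8  46.3 -11.3] r [ 0.     0.006 -0.002] clk 2.15 eef [ 0.4555 -0.1581  0.3574] F [0.2 1.1 0. ]
```

```bash
python3 -m pendant '[{"tx":15,"ty":0,"tz":-11,"rx":0,"ry":0.006,"rz":0},{"tx":30,"ty":0,"tz":-11,"rx":0,"ry":0.006,"rz":0},{"tx":40,"ty":0,"tz":-11,"rx":0,"ry":0.006,"rz":0},{"tx":48,"ty":0,"tz":-11,"rx":0,"ry":0.006,"rz":0},{"tx":56,"ty":0,"tz":-11,"rx":0,"ry":0.006,"rz":0}]'
python3 -m pendant '[{"tx":8,"ty":3,"tz":0,"rx":0,"ry":0,"rz":0},{"tx":16,"ty":7,"tz":0,"rx":0,"ry":0,"rz":0},{"tx":23,"ty":12,"tz":0,"rx":0,"ry":0,"rz":0},{"tx":30,"ty":18,"tz":0,"rx":0,"ry":0,"rz":0},{"tx":36,"ty":24,"tz":0,"rx":0,"ry":0,"rz":0}]'
python3 - <<'E'
from h import *
for x,z in((.0242,.155),(.028,.147),(.032,.138)): rows(s2w(x,.073),z+.173,YS)
E
```

```text
clock: 2.65
eef_pos: [0.5085, -0.1782, 0.3575]
tcp_rot: [-0.704, 0.06, -0.058, 0.705]
wrist_force: [-4.8, -1.1, -1.4]
width: 0.0004
clock: 3.15
eef_pos: [0.5462, -0.1842, 0.334]
tcp_rot: [0.705, -0.057, 0.059, -0.704]
wrist_force: [-1.9, -0.8, 4.5]
width: 0.0003
t [0.2 6.  0.1] r [0.001 0.    0.003] clk 3.15 eef [ 0.5462 -0.1842  0.334 ] F [-1.9 -0.8  4.5]
t [ 3.9 14.   0.1] r [0.001 0.    0.003] clk 3.15 eef [ 0.5462 -0.1842  0.334 ] F [-1.9 -0.8  4.5]
t [ 7.9 23.   0.1] r [0.001 0.    0.003] clk 3.15 eef [ 0.5462 -0.1842  0.334 ] F [-1.9 -0.8  4.5]
```

```bash
python3 -m pendant '[{"tx":3,"ty":6,"tz":0,"rx":0,"ry":0,"rz":0},{"tx":6,"ty":12,"tz":0,"rx":0,"ry":0,"rz":0},{"tx":9,"ty":17,"tz":0,"rx":0,"ry":0,"rz":0},{"tx":11,"ty":21,"tz":0,"rx":0,"ry":0,"rz":0},{"tx":12,"ty":23,"tz":0,"rx":0,"ry":0,"rz":0}]'
python3 -c "
from plant import manip;s=manip.sense();print(s['eef_pos'],s['wrist_force'])"
```

```text
clock: 3.65
eef_pos: [0.5571, -0.186, 0.3103]
tcp_rot: [0.705, -0.058, 0.059, -0.705]
wrist_force: [-1.1, -1.4, 4.3]
width: 0.0002
[ 0.55714612 -0.18602473  0.31032432] [-1.11989074 -1.44332473  4.28286311]
```

```bash
python3 -m pendant '[{"tx":0,"ty":-30,"tz":0,"rx":0,"ry":0,"rz":0},{"tx":0,"ty":-65,"tz":0,"rx":0,"ry":0,"rz":0},{"tx":-12,"ty":-65,"tz":-25,"rx":0,"ry":0,"rz":0},{"tx":-24,"ty":-65,"tz":-50,"rx":0,"ry":0,"rz":0},{"tx":-36,"ty":-65,"tz":-73,"rx":0,"ry":0,"rz":0}]' -1
python3 -m pendant '[{"tx":0,"ty":0,"tz":0,"rx":0,"ry":0,"rz":0},{"tx":0,"ty":0,"tz":0,"rx":0,"ry":0,"rz":0}]' -1
python3 - <<'E'
from h import *
from plant import manip
import cv2
s=manip.sense();p,d=manip.camera("wrist");cv2.imwrite("pics/w2.png",p[:,:,::-1])
C=cloud(d,manip.camera_params("wrist"),(s["eef_pos"],s["tcp_rot"]));S=w2s(C)
m=(d>0)&(p.max(-1)<80)&(C[...,2]>.10)&(C[...,2]<.18)&(S[...,0]>0)&(S[...,0]<.09)&(S[...,1]>.062)&(S[...,1]<.09)
print(m.sum(),S[m].min(0),S[m].max(0),"z",np.percentile(C[m][:,2],[5,50,95])) if m.any() else print(0)
dark=(p.max(-1)<70)&(d>0)&(C[...,2]>.1)&(C[...,2]<.135)&(abs(S[...,0])<.05)&(abs(S[...,1])<.053)
print("roller",dark.sum(),S[dark].min(0),S[dark].max(0),C[dark][:,2].max()) if dark.any() else 0
print(s["width"]);rows(s2w(0,0),.105+.1547,YS)
E
```

```text
clock: 4.15
eef_pos: [0.5087, -0.2516, 0.3747]
tcp_rot: [-0.704, 0.059, -0.058, 0.705]
wrist_force: [0.2, -0.1, 0.3]
width: 0.0719
clock: 4.35
eef_pos: [0.509, -0.2514, 0.3748]
tcp_rot: [-0.704, 0.059, -0.059, 0.706]
wrist_force: [0.2, 0.7, -0.9]
width: 0.0856
2903 [0.00307736 0.06204471] [0.0676085  0.08165254] z [0.13289172 0.13568257 0.13796567]
roller 9291 [-0.02095082 -0.04925031] [0.02291271 0.05087055] 0.1273676226004433
0.08560680755753673
t [  1.  115.1  -1.9] r [-0.003  0.001 -0.001] clk 4.4 eef [ 0.5098 -0.2505  0.3748] F [ 0.3  0.4 -0.3]
```

View pics/w2.png

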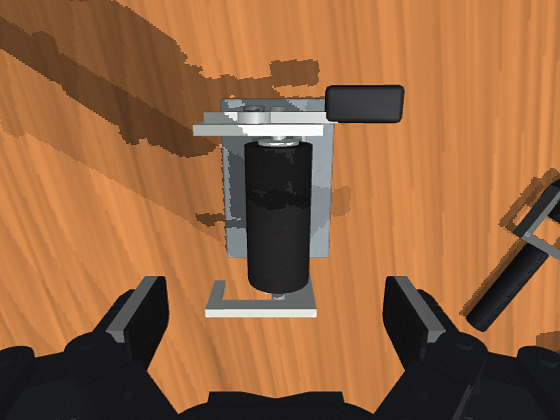

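Lever lies almost level, so it is open. The roller is centred below the gripper. Descend and grip.

```bash
python3 -m pendant '[{"tx":1,"ty":35,"tz":-1,"rx":0,"ry":0,"rz":0},{"tx":1,"ty":70,"tz":-1,"rx":0,"ry":0,"rz":0},{"tx":1,"ty":95,"tz":-1,"rx":0,"ry":0,"rz":0},{"tx":1,"ty":110,"tz":-1,"rx":0,"ry":0,"rz":0},{"tx":1,"ty":117,"tz":-1,"rx":0,"ry":0,"rz":0}]' -1
python3 -m pendant '[{"tx":0,"ty":0,"tz":0,"rx":0,"ry":0,"rz":0},{"tx":0,"ty":0,"tz":0,"rx":0,"ry":0,"rz":0},{"tx":0,"ty":0,"tz":0,"rx":0,"ry":0,"rz":0},{"tx":0,"ty":0,"tz":0,"rx":0,"ry":0,"rz":0},{"tx":0,"ty":0,"tz":0,"rx":0,"ry":0,"rz":0}]' 1 50
python3 -m pendant '[{"tx":0,"ty":0,"tz":0,"rx":0,"ry":0,"rz":0},{"tx":0,"ty":0,"tz":0,"rx":0,"ry":0,"rz":0},{"tx":0,"ty":0,"tz":0,"rx":0,"ry":0,"rz":0}]'
```

```text
clock: 4.9
eef_pos: [0.5105, -0.2514, 0.2568]
tcp_rot: [-0.704, 0.059, -0.057, 0.705]
wrist_force: [0.6, 0.5, -0.2]
width: 0.0854
clock: 5.4
eef_pos: [0.5101, -0.2536, 0.2602]
tcp_rot: [0.705, -0.058, 0.059, -0.705]
wrist_force: [-1.9, 0.8, 5.9]
width: 0.0427
clock: 5.7
eef_pos: [0.5101, -0.2536, 0.2603]
tcp_rot: [0.705, -0.058, 0.059, -0.705]
wrist_force: [-1.9, 1.6, 5.8]
width: 0.0424
```

```bash
python3 -m pendant '[{"tx":0,"ty":-3,"tz":0,"rx":0,"ry":0,"rz":0},{"tx":0,"ty":-6,"tz":0,"rx":0,"ry":0,"rz":0},{"tx":0,"ty":-6,"tz":0,"rx":0,"ry":0,"rz":0}]'
```

```text
clock: 6.0
eef_pos: [0.5101, -0.253, 0.2647]
tcp_rot: [-0.705, 0.058, -0.059, 0.705]
wrist_force: [-1.0, 0.4, -1.5]
width: 0.043
```

```bash
python3 -m pendant '[{"tx":0,"ty":-1,"tz":0,"rx":0,"ry":0,"rz":0},{"tx":-7,"ty":-1,"tz":0,"rx":0,"ry":0,"rz":0},{"tx":-14,"ty":-1,"tz":0,"rx":0,"ry":0,"rz":0},{"tx":-20,"ty":-1,"tz":0,"rx":0,"ry":0,"rz":0},{"tx":-25,"ty":-1,"tz":0,"rx":0,"ry":0,"rz":0}]'
python3 -m pendant '[{"tx":0,"ty":0,"tz":0,"rx":0,"ry":0,"rz":0}]'
python3 -c "
from h import *
from plant import manip
print(w2s(manip.sense()['eef_pos']))"
```

```text
clock: 6.5
eef_pos: [0.4844, -0.249, 0.2656]
tcp_rot: [-0.705, 0.059, -0.059, 0.705]
wrist_force: [0.8, 0.2, -2.3]
width: 0.0428
clock: 6.6
eef_pos: [0.4843, -0.249, 0.2657]
tcp_rot: [-0.704, 0.059, -0.059, 0.705]
wrist_force: [-0.1, 0.0, -3.4]
width: 0.0428
[-0.02634074 -0.00118764]
```

```bash
python3 -m pendant '[{"tx":1,"ty":7,"tz":1,"rx":0,"ry":0,"rz":0},{"tx":1,"ty":14,"tz":1,"rx":0,"ry":0,"rz":0},{"tx":1,"ty":21,"tz":1,"rx":0,"ry":0,"rz":0},{"tx":1,"ty":28,"tz":1,"rx":0,"ry":0,"rz":0},{"tx":1,"ty":34,"tz":1,"rx":0,"ry":0,"rz":0}]'
python3 -m pendant '[{"tx":0,"ty":0,"tz":0,"rx":0,"ry":0,"rz":0}]'
```

```text
clock: 7.1
eef_pos: [0.4864, -0.2481, 0.2306]
tcp_rot: [-0.705, 0.059, -0.058, 0.705]
wrist_force: [-0.4, -1.0, -3.4]
width: 0.0427
clock: 7.2
eef_pos: [0.486, -0.2479, 0.2304]
tcp_rot: [-0.704, 0.06, -0.058, 0.705]
wrist_force: [0.0, -0.7, -3.1]
width: 0.0422
```

Axle centre is now about z=75 mm with no contact force. Draw it forward 60 mm, to about 85 mm from the seat.

```bash
python3 -m pendant '[{"tx":-12,"ty":0,"tz":0,"rx":0,"ry":0,"rz":0},{"tx":-24,"ty":0,"tz":0,"rx":0,"ry":0,"rz":0},{"tx":-36,"ty":0,"tz":0,"rx":0,"ry":0,"rz":0},{"tx":-48,"ty":0,"tz":0,"rx":0,"ry":0,"rz":0},{"tx":-65,"ty":0,"tz":0,"rx":0,"ry":0,"rz":0}]'
python3 -m pendant '[{"tx":-5,"ty":-30,"tz":0,"rx":0,"ry":0,"rz":0},{"tx":-5,"ty":-60,"tz":0,"rx":0,"ry":0,"rz":0},{"tx":-5,"ty":-90,"tz":0,"rx":0,"ry":0,"rz":0},{"tx":-5,"ty":-90,"tz":0,"rx":0,"ry":0,"rz":0}]'
python3 - <<'E'
from h import *
from plant import manip
import cv2
s=manip.sense();p,d=manip.camera("wrist");cv2.imwrite("pics/w3.png",p[:,:,::-1])
print(w2s(s["eef_pos"]))
rows([.5275,.0245],.32,np.radians(-10.9))
E
```

```text
clock: 7.7
eef_pos: [0.4226, -0.2377, 0.2321]
tcp_rot: [0.705, -0.058, 0.059, -0.704]
wrist_force: [-0.7, -0.2, -3.1]
width: 0.0428
clock: 8.1
eef_pos: [0.4188, -0.2385, 0.3259]
tcp_rot: [0.706, -0.055, 0.062, -0.704]
wrist_force: [1.2, -0.5, -3.0]
width: 0.0427
[-0.09273863 -0.00164607]
t [ 64.5   3.9 276.5] r [0.001 0.024 0.006] clk 8.15 eef [ 0.4181 -0.2376  0.3238] F [ 0.1  0.2 -3.7]
```

View pics/w3.png

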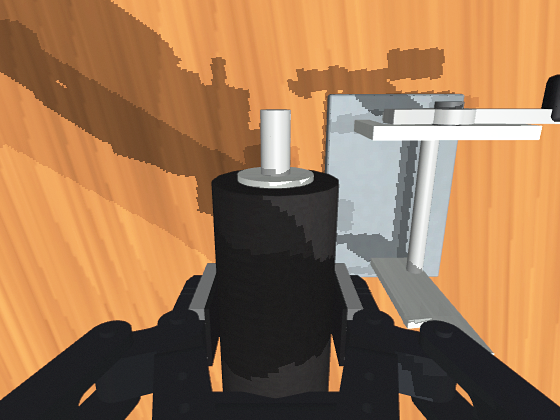

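Roller is free of the stand. Move along +y clear of it, then over the tray.

```bash
python3 -m pendant '[{"tx":0,"ty":0,"tz":40,"rx":0,"ry":0,"rz":0},{"tx":0,"ty":0,"tz":85,"rx":0,"ry":0,"rz":0},{"tx":2,"ty":0,"tz":130,"rx":0,"ry":0.01,"rz":0},{"tx":10,"ty":0,"tz":175,"rx":0,"ry":0.02,"rz":0},{"tx":25,"ty":0,"tz":215,"rx":0,"ry":0.024,"rz":0}]'
python3 -m pendant '[{"tx":20,"ty":0,"tz":30,"rx":0,"ry":0,"rz":0},{"tx":40,"ty":0,"tz":58,"rx":0,"ry":0,"rz":0},{"tx":40,"ty":0,"tz":60,"rx":0,"ry":0,"rz":0},{"tx":40,"ty":0,"tz":60,"rx":0,"ry":0,"rz":0}]'
python3 - <<'E'
from h import *
from plant import manip
import cv2
s=manip.sense();rows([.5275,.0245],.182,np.radians(-10.9))
p,d=manip.camera("scene");cv2.imwrite("pics/s2.png",p[:,:,::-1])
s=manip.sense()
for n in("scene","top"):
    p,d=manip.camera(n);p=p.astype(int);C=cloud(d,manip.camera_params(n))
    q=C-s["eef_pos"];T=Ro.from_quat(s["tcp_rot"]).inv().apply(q.reshape(-1,3)).reshape(q.shape)
    m=(d>0)&(abs(T[...,0])<.03)&(abs(T[...,2])<.085)&(T[...,1]>.125)&(T[...,1]<.20)
    print(n,m.sum(),"tool z,x range",np.percentile(T[m],[0,1,99,100],axis=0).round(3).tolist())
E
```

```text
clock: 8.65
eef_pos: [0.4766, -0.0261, 0.3202]
tcp_rot: [-0.703, 0.068, -0.065, 0.705]
wrist_force: [0.8, 0.1, -2.4]
width: 0.0425
clock: 9.05
eef_pos: [0.5279, 0.0237, 0.3198]
tcp_rot: [0.705, -0.068, 0.065, -0.703]
wrist_force: [0.5, -0.1, -2.9]
width: 0.0429
t [-1.000e-01  1.378e+02  1.000e+00] r [ 0.002  0.002 -0.003] clk 9.05 eef [0.5279 0.0237 0.3198] F [ 0.5 -0.1 -2.9]
scene 697 tool z,x range [[-0.028, 0.125, -0.072], [-0.025, 0.129, -0.071], [0.027, 0.167, 0.067], [0.028, 0.176, 0.07]]
top 43 tool z,x range [[-0.015, 0.143, -0.07], [-0.011, 0.143, -0.07], [0.004, 0.159, 0.021], [0.004, 0.159, 0.071]]
```

View pics/s2.png

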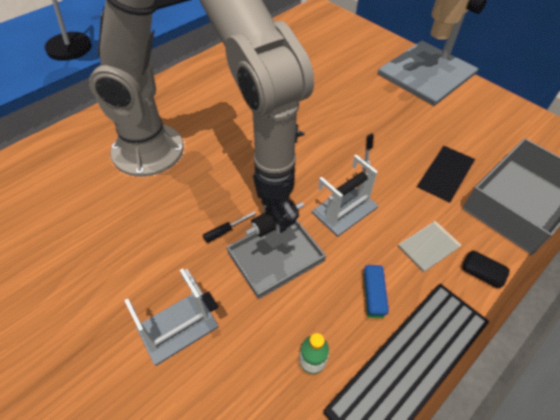

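Roller is held level and centred (axle ±71 mm) above the tray. Lower it gently.

```bash
python3 -m pendant '[{"tx":0,"ty":35,"tz":1,"rx":0,"ry":0,"rz":0},{"tx":0,"ty":70,"tz":1,"rx":0,"ry":0,"rz":0},{"tx":0,"ty":100,"tz":1,"rx":0,"ry":0,"rz":0},{"tx":0,"ty":118,"tz":1,"rx":0,"ry":0,"rz":0},{"tx":0,"ty":126,"tz":1,"rx":0,"ry":0,"rz":0}]'
python3 -m pendant '[{"tx":0,"ty":2,"tz":0,"rx":0,"ry":0,"rz":0},{"tx":0,"ty":4,"tz":0,"rx":0,"ry":0,"rz":0},{"tx":0,"ty":6,"tz":0,"rx":0,"ry":0,"rz":0},{"tx":0,"ty":7,"tz":0,"rx":0,"ry":0,"rz":0},{"tx":0,"ty":7,"tz":0,"rx":0,"ry":0,"rz":0}]'
```

```text
clock: 9.7
eef_pos: [0.5267, 0.0225, 0.1939]
tcp_rot: [0.704, -0.069, 0.066, -0.704]
wrist_force: [-1.4, 0.3, -2.5]
width: 0.0427
clock: 10.2
eef_pos: [0.5286, 0.0237, 0.1892]
tcp_rot: [-0.704, 0.067, -0.067, 0.704]
wrist_force: [0.2, 0.5, -2.4]
width: 0.0429
```

```bash
python3 -m pendant '[{"tx":0,"ty":1,"tz":0,"rx":0,"ry":0,"rz":0},{"tx":0,"ty":2,"tz":0,"rx":0,"ry":0,"rz":0},{"tx":0,"ty":3,"tz":0,"rx":0,"ry":0,"rz":0},{"tx":0,"ty":3,"tz":0,"rx":0,"ry":0,"rz":0}]'
python3 -m pendant '[{"tx":0,"ty":1,"tz":0,"rx":0,"ry":0,"rz":0},{"tx":0,"ty":2,"tz":0,"rx":0,"ry":0,"rz":0},{"tx":0,"ty":2,"tz":0,"rx":0,"ry":0,"rz":0}]'
```

```text
clock: 10.6
eef_pos: [0.5283, 0.0236, 0.1855]
tcp_rot: [0.704, -0.067, 0.067, -0.704]
wrist_force: [0.1, 0.0, -2.8]
width: 0.043
clock: 10.9
eef_pos: [0.5284, 0.0236, 0.1835]
tcp_rot: [0.704, -0.067, 0.067, -0.704]
wrist_force: [-0.1, 0.1, -3.4]
width: 0.0427
```

```bash
python3 -m pendant '[{"tx":0,"ty":1,"tz":0,"rx":0,"ry":0,"rz":0},{"tx":0,"ty":1.5,"tz":0,"rx":0,"ry":0,"rz":0},{"tx":0,"ty":1.5,"tz":0,"rx":0,"ry":0,"rz":0}]'
python3 -m pendant '[{"tx":0,"ty":1,"tz":0,"rx":0,"ry":0,"rz":0},{"tx":0,"ty":1.5,"tz":0,"rx":0,"ry":0,"rz":0},{"tx":0,"ty":1.5,"tz":0,"rx":0,"ry":0,"rz":0}]'
```

```text
clock: 11.2
eef_pos: [0.5285, 0.0236, 0.1825]
tcp_rot: [-0.704, 0.067, -0.067, 0.704]
wrist_force: [-0.7, -0.4, -0.4]
width: 0.0426
clock: 11.5
eef_pos: [0.5285, 0.0234, 0.1824]
tcp_rot: [-0.703, 0.067, -0.067, 0.704]
wrist_force: [-4.6, 0.6, 10.4]
width: 0.0425
```

On the floor. I relieve the pressure, release and withdraw straight up.

```bash
python3 -m pendant '[{"tx":0,"ty":-1.5,"tz":0,"rx":0,"ry":0,"rz":0},{"tx":0,"ty":-1.5,"tz":0,"rx":0,"ry":0,"rz":0}]'
python3 -m pendant '[{"tx":0,"ty":0,"tz":0,"rx":0,"ry":0,"rz":0},{"tx":0,"ty":0,"tz":0,"rx":0,"ry":0,"rz":0},{"tx":0,"ty":0,"tz":0,"rx":0,"ry":0,"rz":0},{"tx":0,"ty":0,"tz":0,"rx":0,"ry":0,"rz":0},{"tx":0,"ty":0,"tz":0,"rx":0,"ry":0,"rz":0}]' -0.6
python3 -m pendant '[{"tx":0,"ty":-15,"tz":0,"rx":0,"ry":0,"rz":0},{"tx":0,"ty":-40,"tz":0,"rx":0,"ry":0,"rz":0},{"tx":0,"ty":-80,"tz":0,"rx":0,"ry":0,"rz":0},{"tx":0,"ty":-120,"tz":0,"rx":0,"ry":0,"rz":0},{"tx":0,"ty":-160,"tz":0,"rx":0,"ry":0,"rz":0}]'
python3 -m pendant '[{"tx":-40,"ty":0,"tz":0,"rx":0,"ry":0,"rz":0},{"tx":-80,"ty":0,"tz":0,"rx":0,"ry":0,"rz":0},{"tx":-100,"ty":0,"tz":0,"rx":0,"ry":0,"rz":0},{"tx":-100,"ty":0,"tz":0,"rx":0,"ry":0,"rz":0}]'
python3 - <<'E'
from h import *
from plant import manip
import cv2
ims=[]
for n in("top","scene"):
    p,d=manip.camera(n);C=cloud(d,manip.camera_params(n));S=w2s(C);X=C[...,0];Y=C[...,1];Z=C[...,2]
    ims.append(cv2.resize(p[150:320,180:460] if n=="top" else p[130:370,110:450],(400,300)))
    m=(d>0)&(p.max(-1)<70)&(Z>.03)&(Z<.07)&(abs(X-.5275)<.07)&(abs(Y-.0245)<.09)
    if m.any(): print(n,m.sum(),cv2.minAreaRect(C[m][:,:2].astype(np.float32)*1000),Z[m].max())
    l=(d>0)&(p.max(-1)<80)&(Z>.1)&(S[...,1]>.055)&(S[...,1]<.09)&(abs(S[...,0])<.09)
    if l.any(): print("paddle",S[l].min(0),S[l].max(0),np.percentile(Z[l],[5,95]))
cv2.imwrite("pics/f.png",np.hstack(ims)[:,:,::-1]);print(manip.sense()["clock"])
E
```

```text
clock: 11.7
eef_pos: [0.5286, 0.0236, 0.1824]
tcp_rot: [-0.704, 0.067, -0.067, 0.704]
wrist_force: [-1.8, -0.0, 1.2]
width: 0.0426
clock: 12.2
eef_pos: [0.5285, 0.0236, 0.1822]
tcp_rot: [0.704, -0.067, 0.067, -0.704]
wrist_force: [-1.2, 0.0, 0.2]
width: 0.0683
clock: 12.7
eef_pos: [0.5281, 0.0232, 0.3448]
tcp_rot: [-0.704, 0.067, -0.068, 0.704]
wrist_force: [0.4, 0.7, -0.3]
width: 0.0684
clock: 13.1
eef_pos: [0.4278, 0.0426, 0.3427]
tcp_rot: [-0.703, 0.067, -0.066, 0.705]
wrist_force: [0.8, 0.1, -0.1]
width: 0.0684
paddle [-0.04918943  0.06126124] [0.06534234 0.08307256] [0.1270934  0.13941616]
scene 602 ((531.956298828125, 20.733200073242188), (94.6750259399414, 38.06172180175781), 80.65277099609375) 0.052058814268194926
paddle [0.02749939 0.06096584] [0.06812804 0.08089485] [0.13433594 0.14009658]
13.2
```

View pics/f.png

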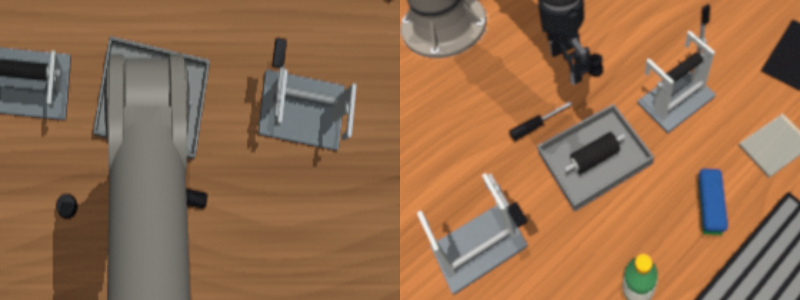

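```bash
python3 -m pendant '[{"tx":0,"ty":0,"tz":0,"rx":0,"ry":0,"rz":0},{"tx":0,"ty":0,"tz":0,"rx":0,"ry":0,"rz":0},{"tx":0,"ty":0,"tz":0,"rx":0,"ry":0,"rz":0},{"tx":0,"ty":0,"tz":0,"rx":0,"ry":0,"rz":0},{"tx":0,"ty":0,"tz":0,"rx":0,"ry":0,"rz":0}]' | head -1; python3 - <<'E'
from h import *
from plant import manip
import cv2
p,d=manip.camera("scene");C=cloud(d,manip.camera_params("scene"));Z=C[...,2]
m=(d>0)&(p.max(-1)<70)&(Z>.03)&(Z<.07)&(abs(C[...,0]-.5275)<.07)&(abs(C[...,1]-.0245)<.09)
r=cv2.minAreaRect(C[m][:,:2].astype(np.float32)*1000);print(r)
if abs(r[0][0]-532)<3: print(manip.finish_job())
E
```

```text
clock: 13.7
((531.4583129882812, 21.24298095703125), (94.30010986328125, 38.4048957824707), 79.75428009033203)
the job is handed in; nothing more can be done
None
```

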